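Index the carving turntable

TASK

The granite cap on the carving turntable must be turned for its next cut: gently push the turntable's long lever round until the pointer points straight at the tall pin (not the short one), and leave it there. Then push the small clamp lever at the turntable's left round, away from the robot, as far as it goes. Only push: lift nothing, do not touch the granite cap, and leave the things around the turntable where they are.

Things in the scene. Friction and masses are not known exactly. Their poses are not given: they have to be found in the camera images.
- turntable: low turntable fixed to the desk; dark fixed round base, 256 mm across, 16 mm high, with short scale lines on the half of its rim nearest the robot. Origin: centre of the underside, on the table's turning axis. Its x points away from the robot along the middle of the lever's swing (turned by -0.35 to 0.15 rad from world x), y to its left, z up
- ring (a joint): angle of the rotating round table (152 mm across, pale wood, top 36 mm above the desk) with its pointer and lever, rad, counter-clockwise from above positive, stops at -1.35 and 1.35. At 0 the lever points along the turntable's +x and the pointer along its -x. Stiff: the lever's grip needs about 2 to 4 N and stays where it is left
- lever_grip (a point): centre of the long lever's upright wooden grip: a round post 18 mm in diameter, from 48 to 105 mm above the desk, 140 mm from the turning axis; below it a flat steel arm (16 mm wide, top 32 mm above the desk, a 22 mm collar to 36 mm) runs in to the table. This point is 78 mm above the desk
- pointer (a point): tip of the tapered bright metal pointer plate on the rotating table, opposite the lever (exactly 180 degrees round), 95 mm from the axis, 38 mm above the desk; the point's axes turn with the table, its -x pointing outward along the pointer, and equal the turntable's axes at joint 0
- tall_pin_top (a point): centre of the 16 mm ball on top of the tall metal pin, 76 mm above the desk (8 mm stem, pin 68 mm tall); it stands fixed on the rim, 101 to 116 mm from the axis, about 45 degrees to one side of the turntable's -x direction; it may be on either side. The goal for the pointer
- short_pin_top (a point): top of the short flat-headed pin of the same metal (20 mm tall, head 16 mm across, top 36 mm above the desk), fixed on the rim on the other side; not the goal
- clamp (a joint): angle of the small clamp lever, rad, 0 open, 1.0 at its closed stop, growing clockwise seen from above. At 0 its arm points 100 degrees counter-clockwise from the turntable's +x (to the left), at 1.0 about 43 degrees; starts between 0 and 0.25. It takes 2 to 3 N and stays where it is left
- clamp_grip (a point): centre of the wooden part of the clamp lever's upright peg: round, 16 mm in diameter, from 37 mm (arm's top at about 33 mm) to 88 mm above the desk; this point is 69 mm above the desk, 50 mm from clamp_pivot
- clamp_pivot (a point): pivot of the clamp lever, fixed, 142 mm to the left (+y) of the turntable's axis, 24 mm above the desk
- stone_mid (a point): centre of the loose granite cap, a round stone 62 mm in diameter and 47 mm high, that stands within 9 mm of the middle of the rotating table and turns with it (its top is 83 mm above the desk)
- wax: bystander: pale wax block 30x44x26 mm, loose; origin under its centre
- tape: bystander: tape measure 35x72x62 mm, loose; origin under its centre
- jar: bystander: jar with a ribbed cap, 47 mm across, 88 mm high, loose; origin under its centre
- rubstone: bystander: grey-green rubbing stone 41x101x25 mm, loose; origin under its centre

How it is judged:
By the outcome, as a careful person would: the job done as asked, in the order asked, and still so for the second after the job is handed in, with the robot touching nothing.
It also fails if it takes over 64 s, if anything falls off the work surface, if the arm or the gripper's body presses on something with over 40 N, if the wrist force passes 120 N, or if a joint passes its speed limit or range.

ROBOT

A 6-joint arm with a two-finger parallel gripper is mounted at the origin on the work surface; the furniture and walls round the work are solid. World frame = base frame: x ahead of the robot, y to its left, z up, the work surface at z = 0. Lengths are in m, angles in rad, forces in N, time in s.
With the tool pointing down it reaches from about 0.275 to 0.825 m from the base axis. Payload 4.9 kg.
Tool frame: the origin (TCP) lies midway between the tips of the shut fingers; the grasp point (between the pads) lies 19 mm behind it (grip_point_offset is the distance from the TCP to the grasp point, in m); z points along the fingers, x is the direction in which the jaws open and shut, and the axes are right-handed (so a half turn about z gives the same grasp; the last joint's range is limited). The gripper opens to 85 mm and grips with 20 to 120 N. Pads are 22 mm wide; open, the fingers measure 114 mm over their backs; the gripper's body (76 mm by 85 mm) begins 54 mm behind the grasp point. The pads swing forward as they close: fully open they stand 13 mm farther back than shut.
Start: joints at [1.209, 0.326, -0.193, 1.052, 0, 1.437], TCP at [0.124, 0.536, 0.231] pointing down, gripper open.
Joint ranges: [-2.65, 2.65], [-0.97, 1.79], [-1.3, 1.35], [-1.93, 2.1], [-1.47, 1.37], [-3.14, 3.14]. Speed limits (rad/s): [2.57, 2.57, 3.14, 3.14, 3.14, 3.14].

INTERFACE

Orientations are given as a rotation vector (axis times angle).
In Python, from cell import * gives the robot as it stands. Calls block until the motion is done:
- movep(position, orientation): joint-space move of the TCP to a pose.
- move_l(position, velocity=0.15, rot=None, until_force=None): straight line of the TCP; rot=None keeps the orientation; velocity is the mean speed in m/s. With until_force (N) it stops when the force on the tool has changed by that much, and returns True; else False.
- set_joints(angles): joint-space move.
- let_go() and grab(newtons=None): open the fingers fully, or close them until they stop; newtons is the grip in N (None keeps the last).
- sleep(seconds).
- ik(position, orientation): joint angles nearest the present ones, or None.
- get_state(): the state.
- grab_frame(name): name is "scene" or "side" or "wrist"; returns a dict with "img" (384x512x3 uint8, red, green, blue), "fx", "fy", "cx", "cy" (pixels), "cam_to_world" (4x4, takes a point from camera to world coordinates); the wrist camera has in their place "T_tool_cam" (4x4, takes a point from camera to tool coordinates, whose origin is the TCP and whose axes are the tool frame's). Camera axes: x right, y down, z forward; pixel columns grow to the right and rows downward; lengths in m; the calibration is good to about 2 mm. A picture is of the moment at which its call begins: read the wrist's pose just before it. There is no depth.
A pose or a line that the arm cannot do raises MotionError and nothing moves.
- sign_off(): hands the job in, once; it reports no verdict.
Trained networks look in the newest picture that a camera, given by its name, has taken for a name from the list of things; names that differ only in an ending like _2 or _b are one class to them, and where a whole thing is asked for, a point or a joint stands for the part that bears it (a point fixed in the world has none). Each returns a list of dicts, best first, with "score" (0 to 1); they miss things now and then, are a little off and sometimes report something else, mostly with a low value. They report only what shows in the picture. A call takes as long as a camera call.
- spot_in(camera, name): "centre" ([column, row] in pixels, amid what is visible of it).
- silhouettes(camera, name): "mask" (384x512 bool, what is visible of it) and "centre" ([column, row] in pixels, amid what is visible of it).
- tip_of(camera, name): "centre" ([column, row] in pixels: a listed point, or the origin of a listed thing).
The state is a dict: "clock": time; "q": joint angles; "joint_velocities": joint speeds; "tau": joint torques, N m; "position": TCP position; "eef_rot": TCP orientation; "contact_force": force on the tool from outside, world axes, zero at the start; "wrist_torque": the same for the moment, N m; "finger_gap": opening from 0.0 (shut) to 1.0 (fully open).
Only numpy, scipy, OpenCV 4.12 (cv2) and the standard library are available. Lean on these libraries where they do the work, as an engineer would, in place of code of your own. Each camera call takes 0.05 s, during which the arm holds its last target.

## Working session

There is one attempt and no reset: what is moved stays moved. The work goes in short steps, each a Python script; the robot and the scene stay as the last script left them, time stands still between calls to the robot, and variables do not carry over. Pictures are saved under pics/ and viewed, and the job is handed in when it is done.

```bash
mkdir -p pics; ls; python3 - <<'E'
from cell import *
import cv2,numpy as np
s=get_state();print(s['clock'],s['position'],s['eef_rot'],s['finger_gap'])
for c in['scene','side','wrist']:
    f=grab_frame(c);cv2.imwrite(f'pics/a_{c}.png',f['img'][:,:,::-1])
    print(c,f['fx'],f['fy'],f['cx'],f['cy'],np.round(f.get('cam_to_world',f.get('T_tool_cam')),4).tolist())
    for n in['lever_grip','pointer','tall_pin_top','short_pin_top','clamp_grip','clamp_pivot','stone_mid','turntable','wax','tape','jar','rubstone']:
        print(n,[(np.round(d['centre'],1).tolist(),round(d['score'],2)) for d in tip_of(c,n)[:2]])
E
```

```text
pics
0.0 [0.12398231 0.53524261 0.23050041] [ 2.45885776e+00  1.95401774e+00 -2.37697328e-03] 0.9995884715686858
scene 404.0175020089974 404.0175020089974 257.9468137281383 192.9376022268065 [[0.7864, -0.4573, 0.4152, 0.0784], [-0.6174, -0.5618, 0.5506, -0.5187], [-0.0185, -0.6894, -0.7242, 0.7477], [0.0, 0.0, 0.0, 1.0]]
lever_grip [([309.2, 181.1], 0.6), ([226.6, 219.9], 0.3)]
pointer [([247.5, 256.7], 0.94)]
tall_pin_top [([224.7, 216.2], 0.48)]
short_pin_top [([276.3, 268.8], 0.42), ([160.3, 177.0], 0.24)]
clamp_grip [([217.0, 179.5], 0.8)]
clamp_pivot [([230.2, 199.1], 0.89)]
stone_mid [([274.2, 223.0], 0.8)]
turntable [([271.6, 240.4], 0.74)]
wax [([314.2, 312.5], 0.77), ([160.3, 177.3], 0.35)]
tape [([264.6, 324.6], 0.97)]
jar [([160.6, 176.3], 0.78)]
rubstone [([250.1, 159.8], 0.71), ([228.0, 216.2], 0.16)]
side 391.27144539048794 391.27144539048794 255.6955861727704 187.9500751821698 [[0.9294, 0.319, -0.1855, 0.6553], [0.369, -0.8035, 0.4671, -0.5082], [-0.0, -0.5026, -0.8645, 1.0338], [0.0, 0.0, 0.0, 1.0]]
lever_grip [([292.8, 223.3], 0.82)]
pointer [([208.7, 218.2], 0.98)]
tall_pin_top [([220.6, 180.9], 0.6)]
short_pin_top [([208.6, 243.2], 0.52)]
clamp_grip [([255.3, 158.3], 0.71)]
clamp_pivot [([255.1, 183.1], 0.63)]
stone_mid [([240.3, 220.0], 0.72)]
turntable [([242.9, 230.4], 0.78)]
wax [([195.7, 282.2], 0.53)]
tape [([171.8, 254.4], 0.74), ([256.0, 126.2], 0.3)]
jar [([256.8, 125.1], 0.52)]
rubstone [([311.2, 172.0], 0.76)]
wrist 291.32829012773846 291.32829012773846 258.07577853377074 194.0224816816873 [[1.0, -0.0005, 0.0004, -0.0012], [0.0004, 0.9612, 0.2758, -0.0696], [-0.0005, -0.2758, 0.9612, -0.1426], [0.0, 0.0, 0.0, 1.0]]
lever_grip []
pointer []
tall_pin_top []
short_pin_top []
clamp_grip []
clamp_pivot []
stone_mid []
turntable []
wax []
tape []
jar []
rubstone []
```

View pics/a_scene.png

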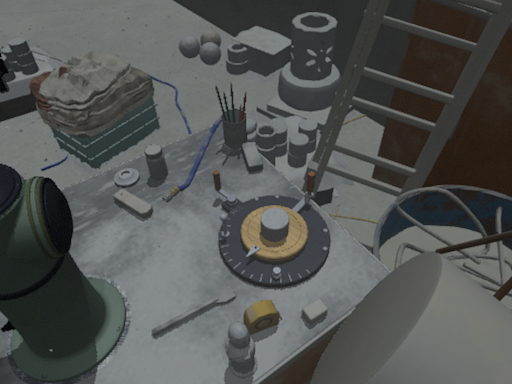

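View pics/a_side.png

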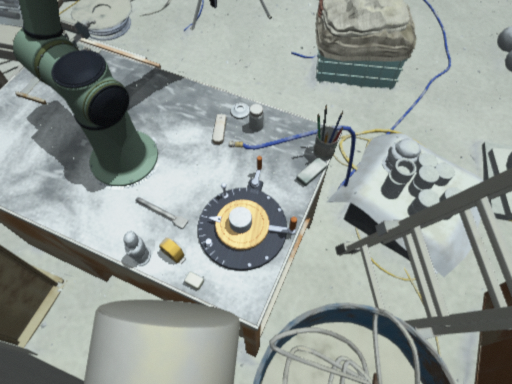

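```bash
cat > h.py <<'E'
import numpy as np,cv2
from scipy.optimize import least_squares
def ray(f,px):
    T=np.array(f['T']) ; d=T[:3,:3]@np.array([(px[0]-f['cx'])/f['fx'],(px[1]-f['cy'])/f['fy'],1]);return T[:3,3],d
def onz(f,px,z):
    o,d=ray(f,px);return o+d*(z-o[2])/d[2]
def proj(f,p):
    T=np.linalg.inv(f['T']);c=T[:3,:3]@p+T[:3,3];return np.array([f['fx']*c[0]/c[2]+f['cx'],f['fy']*c[1]/c[2]+f['cy']])
E
python3 - <<'E'
from cell import *
from h import *
Z=dict(lever_grip=.078,pointer=.038,tall_pin_top=.076,short_pin_top=.036,clamp_grip=.069,clamp_pivot=.024,stone_mid=.0595,turntable=0,wax=0,tape=0,jar=0,rubstone=0)
for c in['scene','side']:
    f=grab_frame(c);f['T']=f['cam_to_world']
    for n,z in Z.items():
        for d in tip_of(c,n)[:2]: print(c,n,np.round(onz(f,d['centre'],z),3),round(d['score'],2))
    x0,y0,x1,y1=(200,150,340,300) if c=='scene' else (185,140,315,280)
    im=f['img'][y0:y1,x0:x1,::-1]
    cv2.imwrite(f'pics/b_{c}.png',cv2.resize(im,None,fx=4,fy=4,interpolation=cv2.INTER_CUBIC))
E
```

```text
scene pointer [ 0.353 -0.108  0.038] 0.96
scene tall_pin_top [ 0.361 -0.019  0.076] 0.46
scene short_pin_top [ 0.385 -0.175  0.036] 0.51
scene clamp_grip [0.422 0.09  0.069] 0.75
scene clamp_pivot [0.428 0.067 0.024] 0.71
scene stone_mid [ 0.439 -0.091  0.06 ] 0.58
scene stone_mid [ 0.372 -0.008  0.06 ] 0.57
scene turntable [ 0.442 -0.094  0.   ] 0.71
scene wax [ 0.387 -0.279  0.   ] 0.68
scene tape [ 0.299 -0.231  0.   ] 0.73
scene jar [0.344 0.267 0.   ] 0.84
scene jar [0.442 0.077 0.   ] 0.44
scene rubstone [0.574 0.168 0.   ] 0.88
side lever_grip [ 0.589 -0.043  0.078] 0.66
side pointer [ 0.452 -0.114  0.038] 0.72
side pointer [ 0.355 -0.111  0.038] 0.66
side tall_pin_top [ 0.351 -0.016  0.076] 0.44
side short_pin_top [0.579 0.14  0.036] 0.5
side short_pin_top [ 0.388 -0.182  0.036] 0.41
side clamp_grip [0.416 0.108 0.069] 0.66
side clamp_pivot [0.428 0.057 0.024] 0.61
side stone_mid [ 0.444 -0.092  0.06 ] 0.91
side turntable [ 0.456 -0.093  0.   ] 0.75
side wax [0.347 0.278 0.   ] 0.39
side tape [ 0.292 -0.233  0.   ] 0.94
side tape [ 0.425 -0.06   0.   ] 0.51
side jar [0.35  0.275 0.   ] 0.72
side rubstone [0.584 0.156 0.   ] 0.93
side rubstone [ 0.348 -0.092  0.   ] 0.74
```

View pics/b_scene.png

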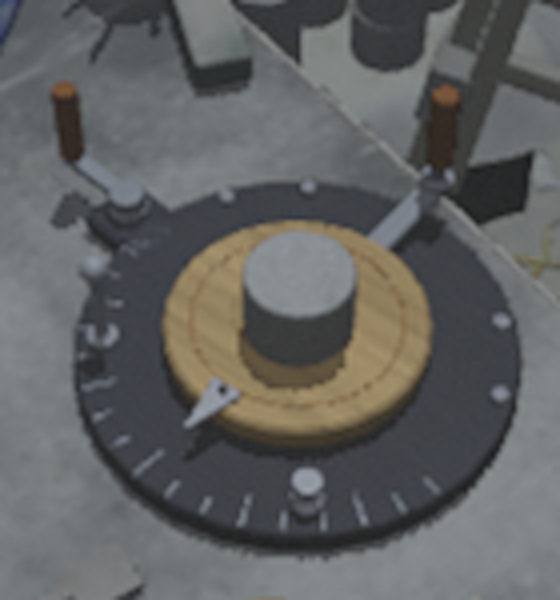

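View pics/b_side.png

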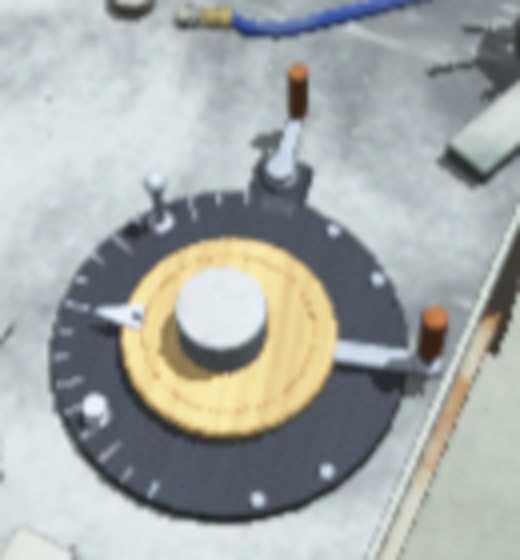

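```bash
python3 - <<'E'
from cell import *
from h import *
s=get_state()
print(ik([0.42,-0.06,0.30],[np.pi,0,0]), ik([0.40,-0.09,0.30],[2.2214,2.2214,0]), ik([0.40,-0.09,0.30],[2.2214,-2.2214,0]))
# orientation: rotvec (pi,0,0): tool x=world x, y=-y
from scipy.spatial.transform import Rotation as R
# tool y -> world -x?  camera sits at tool -y => choose camera toward far/near
for a in (0,90,180,-90):
    r=(R.from_euler('z',a,degrees=True)*R.from_rotvec([np.pi,0,0])).as_rotvec()
    for p in([0.42,-0.09,0.32],[0.37,-.09,.32],[.5,-.09,.32]):
        q=ik(p,r);print(a,p,r.round(2),None if q is None else np.round(q,2))
print(s['q'])
E
```

```text
[-0.31625603  0.04831838 -0.36142002  1.16105792  0.          1.2545403 ] [-4.01788490e-01  2.02973638e-02 -3.90698255e-01  1.15974632e+00
 -2.19495017e-05 -4.01788490e-01] [-4.01764077e-01  2.03632049e-02 -3.90630662e-01  1.15982441e+00
 -5.43831789e-05  2.73982858e+00]
0 [0.42, -0.09, 0.32] [3.14 0.   0.  ] [-0.38  0.05 -0.31  1.21  0.    1.19]
0 [0.37, -0.09, 0.32] [3.14 0.   0.  ] [-0.43 -0.05 -0.41  1.21  0.    1.14]
0 [0.5, -0.09, 0.32] [3.14 0.   0.  ] [-0.32  0.2  -0.13  1.24  0.    1.25]
90 [0.42, -0.09, 0.32] [2.22 2.22 0.  ] [-0.38  0.05 -0.31  1.21  0.   -0.38]
90 [0.37, -0.09, 0.32] [2.22 2.22 0.  ] [-0.43 -0.05 -0.41  1.21  0.   -0.43]
90 [0.5, -0.09, 0.32] [2.22 2.22 0.  ] [-0.32  0.2  -0.13  1.24  0.   -0.32]
180 [0.42, -0.09, 0.32] [0.   3.14 0.  ] [-0.38  0.05 -0.31  1.21  0.   -1.95]
180 [0.37, -0.09, 0.32] [0.   3.14 0.  ] [-0.43 -0.05 -0.41  1.21  0.   -2.  ]
180 [0.5, -0.09, 0.32] [0.   3.14 0.  ] [-0.32  0.2  -0.13  1.24  0.   -1.89]
-90 [0.42, -0.09, 0.32] [ 2.22 -2.22 -0.  ] [-0.38  0.05 -0.31  1.21  0.    2.76]
-90 [0.37, -0.09, 0.32] [ 2.22 -2.22 -0.  ] [-0.43 -0.05 -0.41  1.21  0.    2.71]
-90 [0.5, -0.09, 0.32] [ 2.22 -2.22 -0.  ] [-0.32  0.2  -0.13  1.24  0.    2.82]
[ 1.20880197e+00  3.26193177e-01 -1.92582893e-01  1.05199108e+00
 -1.55147194e-05  1.43661917e+00]
```

```bash
python3 - <<'E'
from cell import *
from h import *
from scipy.spatial.transform import Rotation as R
movep([0.44,-0.05,0.32],[np.pi,0,0])
grab(20)
s=get_state()
f=grab_frame('wrist')
Tt=np.eye(4);Tt[:3,:3]=R.from_rotvec(s['eef_rot']).as_matrix();Tt[:3,3]=s['position']
f['T']=Tt@np.array(f['T_tool_cam'])
import pickle;pickle.dump(f,open('w1.pkl','wb'))
for c in ['scene','side']:
    g=grab_frame(c);g['T']=g['cam_to_world'];pickle.dump(g,open(c+'.pkl','wb'))
print(s['clock'],s['position'],s['finger_gap'])
cv2.imwrite('pics/w1.png',cv2.resize(f['img'][:,:,::-1],(768,576),interpolation=cv2.INTER_CUBIC))
Z=dict(lever_grip=.078,pointer=.038,tall_pin_top=.076,short_pin_top=.036,clamp_grip=.069,clamp_pivot=.024,stone_mid=.0595,turntable=0)
for n,z in Z.items():
    for d in tip_of('wrist',n)[:2]: print(n,np.round(d['centre'],1),np.round(onz(f,d['centre'],z),4),round(d['score'],2))
E
```

```text
6.4083 [ 0.44002236 -0.05002567  0.32001273] -0.004162299868000438
lever_grip [360.8 170.7] [ 0.5783 -0.0589  0.078 ] 0.85
pointer [202.5 198.9] [ 0.3558 -0.1104  0.038 ] 0.56
pointer [262.6 187.6] [ 0.4472 -0.0927  0.038 ] 0.24
tall_pin_top [198.6 138. ] [ 0.3626 -0.0156  0.076 ] 0.74
short_pin_top [220.9 239.6] [ 0.3811 -0.1788  0.036 ] 0.62
clamp_grip [242.2  41.2] [0.421  0.1003 0.069 ] 0.56
clamp_pivot [253.  87.] [0.4333 0.051  0.024 ] 0.71
turntable [260.  175.5] [ 0.4436 -0.0823  0.    ] 0.92
```

View pics/w1.png

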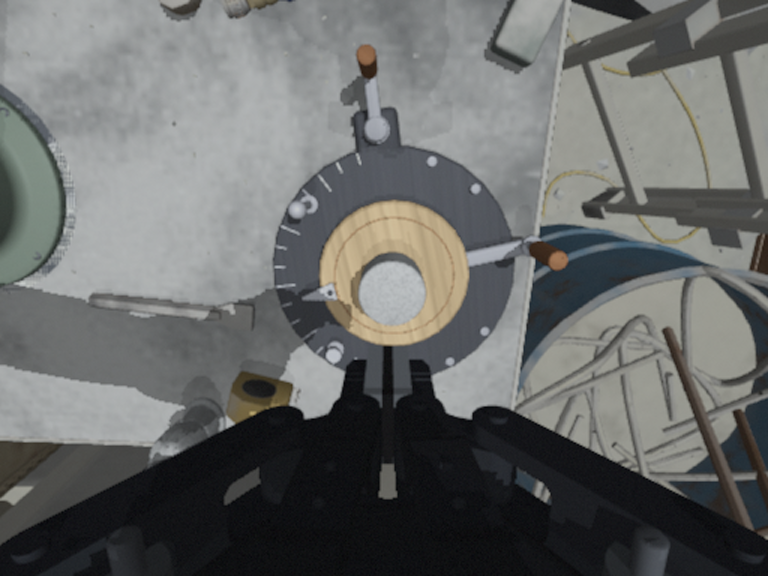

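```bash
cat > fit.py <<'E'
from h import *
import pickle
F={'scene':pickle.load(open('scene.pkl','rb')),'side':pickle.load(open('side.pkl','rb')),'wrist':pickle.load(open('w1.pkl','rb'))}
def up(x,y,k,ox=0,oy=0): return np.array([(x+.5)/k-.5+ox,(y+.5)/k-.5+oy])
P={'scene':{k:up(*v,4,200,150) for k,v in dict(lev=(446,93),cl=(64,89),ball=(94,265),short=(307,480),tip=(186,426)).items()},
'side':{k:up(*v,4,185,140) for k,v in dict(lev=(434,313),cl=(297,71),ball=(154,181),short=(94,404),tip=(95,312)).items()},
'wrist':{k:up(*v,1.5) for k,v in dict(lev=(559,261),cl=(367,53),ball=(296,210),short=(333,351),tip=(303,294)).items()}}
# params: cx,cy,yaw,ring,clamp,rt,at,rs,as ; per-cam xy pixel offsets
def pts(p):
    cx,cy,yaw,ring,cl,rt,at,rs,as_=p[:9];c=np.array([cx,cy])
    u=lambda a:np.array([np.cos(a),np.sin(a)])
    piv=c+.142*u(yaw+np.pi/2)
    d=dict(lev=(c+.140*u(yaw+ring),.105),tip=(c-.095*u(yaw+ring),.038),ball=(c+rt*u(at),.076),short=(c+rs*u(as_),.036),
      cl=(piv+.05*u(yaw+np.radians(100)-cl),.088))
    return {k:np.array([*a,z]) for k,(a,z) in d.items()},piv
def res(p):
    d,_=pts(p);r=[]
    for i,c in enumerate(F):
        o=p[9+2*i:11+2*i]
        for k in d: r+=list((proj(F[c],d[k])+o-P[c][k])/1.0)
        r+=list(o/1.5)
    r+=[(p[4]-.12)/.12, (p[2]+.1)/.2]
    return np.array(r)
x0=[.443,-.09,-.1,.2,.1,.11,2.5,.11,-2.2]+[0]*6
s=least_squares(res,x0);p=s.x
if __name__=='__main__':
    print(np.round(p,4));print(np.round(s.fun,2));d,piv=pts(p);print(d,piv)
    J=np.linalg.inv(s.jac.T@s.jac);print('sd',np.sqrt(np.diag(J))[:9].round(4))
    lev_goal=p[6]-np.pi;print('ring goal',(p[6]-np.pi-p[2]+np.pi)%(2*np.pi)-np.pi)
E
python3 fit.py
python3 - <<'E'
import cv2
im=cv2.imread('pics/w1.png')  # coarse
import pickle;f=pickle.load(open('w1.pkl','rb'))
cv2.imwrite('pics/w1z.png',cv2.resize(f['img'][20:260,170:390,::-1],None,fx=2.5,fy=2.5,interpolation=cv2.INTER_CUBIC))
E
```

```text
[ 0.4464 -0.0882  0.0887  0.1274  0.064   0.1107  2.4566  0.1052 -2.2246
 -0.5167  0.1495 -0.1617 -0.4026  0.3772 -0.8329]
[ 0.48 -0.06  0.12 -0.18  0.02  1.41 -0.49 -0.56  0.09 -0.68 -0.34  0.1
  0.14  0.99  0.03 -0.61 -0.33  0.43  0.08 -0.42  0.15 -0.22 -0.11 -0.27
 -0.05 -0.3  -0.43  1.06  0.47 -0.75  0.1   0.82 -0.27 -0.46  0.25 -0.56
 -0.47  0.94]
{'lev': array([ 0.58315244, -0.05812982,  0.105     ]), 'tip': array([ 0.35362088, -0.1085308 ,  0.038     ]), 'ball': array([ 0.36067899, -0.01811651,  0.076     ]), 'short': array([ 0.38239815, -0.17169503,  0.036     ]), 'cl': array([0.42392857, 0.10229583, 0.088     ])} [0.43382727 0.05328546]
sd [0.0017 0.0016 0.0295 0.0298 0.1111 0.0013 0.012  0.0014 0.013 ]
ring goal -0.7737289709803692
```

View pics/w1z.png

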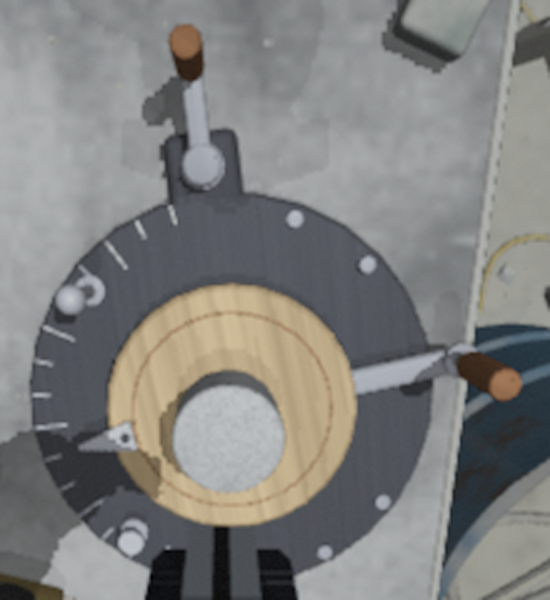

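```bash
cat > act.py <<'E'
from cell import *
from fit import *
from scipy.spatial.transform import Rotation as R
C=p[:2]
def rotz(a): return (R.from_euler('z',a)*R.from_rotvec([np.pi,0,0])).as_rotvec()
def lever_pose(az,off,z,rad=.140):
    u=np.array([np.cos(az),np.sin(az)]);t=np.array([-u[1],u[0]])
    return np.array([*(C+rad*u+off*t),z]),rotz(az)
E
python3 - <<'E'
from act import *
az=p[2]+p[3]
P1,r=lever_pose(az,.040,.17); P2,_=lever_pose(az,.040,.062); P3,_=lever_pose(az,.014,.062)
for a in np.linspace(az,-.7,6): 
    q=ik(*lever_pose(a,.02,.062)); print(None if q is None else q.round(2))
movep(P1,r); move_l(P2,.12)
f0=get_state()['contact_force']
hit=move_l(P3,.03,until_force=1.2)
s=get_state();print(hit,s['clock'],s['position'],s['contact_force']-f0)
u=np.array([np.cos(az),np.sin(az)]);t=np.array([-u[1],u[0]]);print('off',(s['position'][:2]-C-.14*u)@t)
g=grab_frame('side');cv2.imwrite('pics/c_side.png',cv2.resize(g['img'][130:290,180:340,::-1],None,fx=3.5,fy=3.5))
E
```

```text
[-0.19  0.54 -0.33  0.7   0.    1.16]
[-0.23  0.56 -0.3   0.71  0.    1.3 ]
[-0.27  0.56 -0.29  0.72  0.    1.45]
[-0.32  0.57 -0.28  0.72  0.    1.59]
[-0.36  0.56 -0.29  0.72  0.    1.73]
[-0.41  0.56 -0.3   0.71  0.    1.87]
True 9.4667 [ 0.57827144 -0.0372568   0.06161656] [ 0.57758681 -1.78944924  0.45682126]
off 0.021434143531824327
```

View pics/c_side.png

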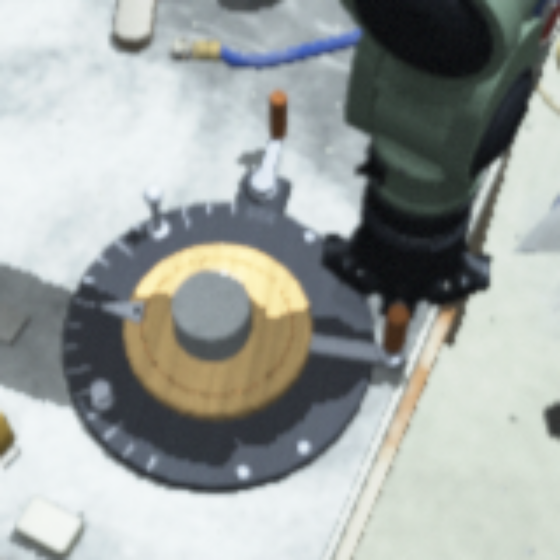

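```bash
python3 - <<'E'
from act import *
az=p[2]+p[3]
f0=None
for a in np.linspace(az,-.58,10)[1:]:
    move_l(*[lever_pose(a,.0205,.062)[0]],.05,rot=lever_pose(a,0,0)[1])
    s=get_state();print(round(a,3),s['clock'],s['contact_force'].round(2) if hasattr(s['contact_force'],'round') else s['contact_force'])
g=grab_frame('side');cv2.imwrite('pics/d_side.png',cv2.resize(g['img'][130:290,180:340,::-1],None,fx=3.5,fy=3.5))
for d in tip_of('side','pointer')+tip_of('side','lever_grip'):print(d)
E
```

```text
0.128 9.9583 [ 0.37 -0.4   0.53]
0.039 10.3583 [ 0.02 -0.37  1.5 ]
-0.049 10.7583 [-0.38  0.26  0.09]
-0.138 11.1583 [ 0.02 -0.1   0.15]
-0.226 11.5583 [-0.28  1.16 -0.34]
-0.315 11.9583 [-1.18  0.01 -1.16]
-0.403 12.3583 [-1.19  0.19  0.01]
-0.492 12.7583 [-0.22  0.21 -0.52]
-0.58 13.1583 [-0.01 -0.52 -0.16]
{'centre': [223.6, 198.4], 'score': 0.56}
{'centre': [276.0, 257.7], 'score': 0.75}
```

View pics/d_side.png

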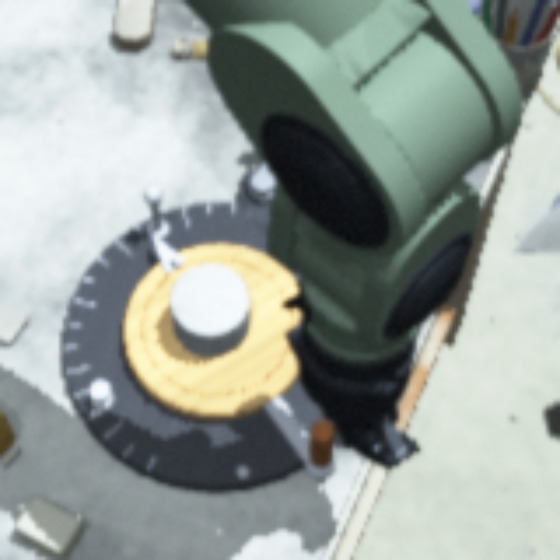

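```bash
python3 - <<'E'
from fit import *
f=F['side'];o=p[11:13]
def az(px,z):
    q=onz(f,px-o,z)[:2]-p[:2];return np.arctan2(q[1],q[0]),np.hypot(*q)
print('tip',az(up(154,237,3.5,180,130),.038),'net',az(np.array([223.6,198.4]),.038))
print('tail',az(up(170,262,3.5,180,130),.038))
print('levtop',az(up(322,427,3.5,180,130),.105))
print('ball',az(up(153,194,3.5,180,130),.076),'goal az',p[6])
print('pinbase',az(up(160,229,3.5,180,130),.017))
E
```

```text
tip (np.float64(2.545673080268384), np.float64(0.09494361080839453)) net (np.float64(2.5665448551415615), np.float64(0.09210531184393983))
tail (np.float64(2.56776856155206), np.float64(0.06770245706006411))
levtop (np.float64(-0.5810166782951096), np.float64(0.1384992592631879))
ball (np.float64(2.440938232084261), np.float64(0.11062953058451701)) goal az 2.456592487855254
pinbase (np.float64(2.4257853028942797), np.float64(0.11007365827271663))
```

```bash
cat >> act.py <<'E'
def look(name):
    s=get_state();f=grab_frame('wrist')
    Tt=np.eye(4);Tt[:3,:3]=R.from_rotvec(s['eef_rot']).as_matrix();Tt[:3,3]=s['position']
    f['T']=Tt@np.array(f['T_tool_cam']);pickle.dump(f,open(name+'.pkl','wb'))
    cv2.imwrite(f'pics/{name}.png',cv2.resize(f['img'][20:260,170:390,::-1],None,fx=2.5,fy=2.5,interpolation=cv2.INTER_CUBIC));print(s['clock'])
E
python3 - <<'E'
from act import *
for a in (-.62,-.66): move_l(lever_pose(a,.0205,.062)[0],.04,rot=lever_pose(a,0,0)[1])
move_l(lever_pose(-.66,.035,.062)[0],.1)
move_l(lever_pose(-.66,.035,.2)[0],.2)
movep([0.42,-0.04,0.26],[np.pi,0,0])
look('w2')
E
```

```text
15.8417
```

View pics/w2.png

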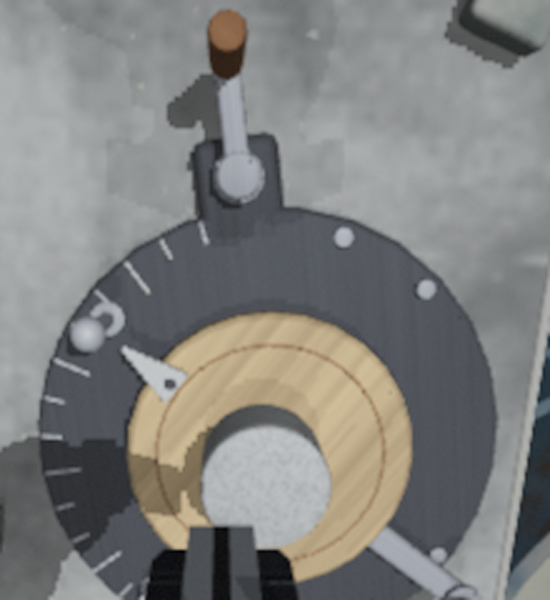

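```bash
python3 - <<'E'
from fit import *
f=pickle.load(open('w2.pkl','rb'))
U=lambda x,y:up(x,y,2.5,170,20)
W=lambda x,y,z:onz(f,U(x,y),z)[:2]
cw=f['img'];hsv=cv2.cvtColor(cw,cv2.COLOR_RGB2HSV)
# fits of circle to wood-top edge points and base edge points
def circ(pts,z,r):
    q=np.array([W(*a,z) for a in pts])
    s=least_squares(lambda c:np.hypot(*(q-c).T)-r,p[:2]);return s.x,(s.fun*1e3).round(1)
print('wood',circ([(128,450),(412,450),(205,324),(270,312),(345,333),(395,385),(140,395),(160,540)],.036,.076))
print('base',circ([(40,430),(495,420),(120,252),(60,330),(330,212),(430,270),(480,345),(50,510)],.016,.128))
tip=W(123,348,.038);tail=W(170,384,.038);ball=W(88,334,.076);pb=W(107,320,.017)
for n,c in(('fit',p[:2]),('wood',circ([(128,450),(412,450),(205,324),(270,312),(345,333),(395,385),(140,395),(160,540)],.036,.076)[0])):
    for m,x in(('tip',tip),('tail',tail),('ball',ball),('pb',pb)):
        d=x-c;print(n,m,np.arctan2(d[1],d[0]).round(4),np.hypot(*d).round(4))
E
```

```text
wood (array([ 0.44639621, -0.08832418]), array([-1.6, -0.8,  1.6,  0. , -0.8, -1.3, -1. , -0.7]))
base (array([ 0.44574188, -0.08876241]), array([-3.4, -1.5,  1.9, -0.4,  0.2, -0.9, -1.3, -0.7]))
fit tip 2.4786 0.0946
fit tail 2.4827 0.0649
fit ball 2.4478 0.1104
fit pb 2.456 0.1101
wood tip 2.4771 0.0947
wood tail 2.4806 0.065
wood ball 2.4466 0.1105
wood pb 2.4548 0.1102
```

```bash
python3 - <<'E'
from act import *
movep(*lever_pose(-.66,.035,.17))
move_l(lever_pose(-.66,.035,.062)[0],.15)
move_l(lever_pose(-.66,.023,.062)[0],.05)
move_l(lever_pose(-.6875,.0205,.062)[0],.02,rot=lever_pose(-.6875,0,0)[1])
s=get_state();print(s['position'],lever_pose(-.6875,.0205,.062)[0])
move_l(lever_pose(-.6875,.035,.062)[0],.1)
move_l(lever_pose(-.6875,.035,.2)[0],.2)
movep([0.42,-0.04,0.26],[np.pi,0,0])
look('w3')
for n in('pointer','tall_pin_top','clamp_grip','clamp_pivot'):print(n,tip_of('wrist',n)[:1])
E
```

```text
[ 0.5677627  -0.1611676   0.06205914] [ 0.56761657 -0.16115781  0.062     ]
20.4167
pointer [{'centre': [218.4, 158.3], 'score': 0.61}]
tall_pin_top [{'centre': [204.2, 154.1], 'score': 0.84}]
clamp_grip [{'centre': [258.9, 35.8], 'score': 0.57}]
clamp_pivot [{'centre': [267.3, 92.5], 'score': 0.85}]
```

View pics/w3.png

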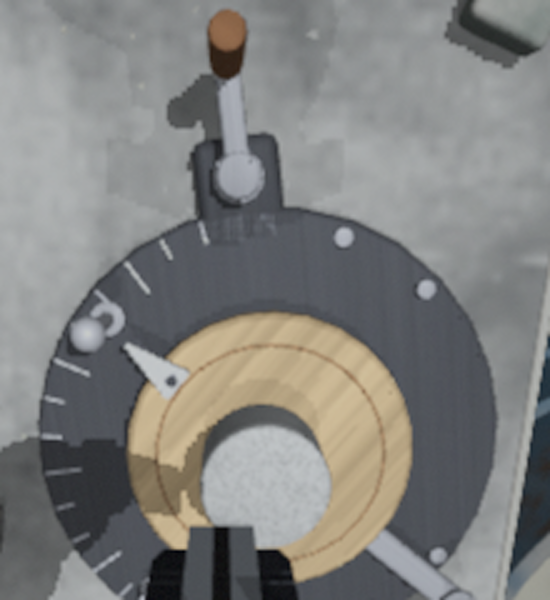

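```bash
cat >> act.py <<'E'
PIV=pts(p)[1]
def clamp_pose(az,off,z):
    u=np.array([np.cos(az),np.sin(az)]);t=np.array([-u[1],u[0]])
    return np.array([*(PIV+.05*u+off*t),z]),rotz(az)
E
python3 - <<'E'
from act import *
f=pickle.load(open('w3.pkl','rb'))
def A(x,y,z,c=p[:2],k=1):
    d=onz(f,up(x,y,2.5,170,20),z)[:2]-c;return np.arctan2(d[1],d[0]).round(4),np.hypot(*d).round(4)
print('tip',A(126,344,.038),'tail',A(172,381,.038),'ball',A(88,334,.076),A(107,320,.017))
print('clamp',A(227,29,.088,PIV), 'knob',onz(f,up(240,175,2.5,170,20),.036),PIV)
az=p[2]+np.radians(100)-p[4];print(az)
for a in np.linspace(az,.75,6):
    q=ik(*clamp_pose(a,.02,.055));print(None if q is None else q.round(2))
E
```

```text
tip (np.float64(2.4514), np.float64(0.0946)) tail (np.float64(2.4537), np.float64(0.0651)) ball (np.float64(2.4477), np.float64(0.1104)) (np.float64(2.4559), np.float64(0.1101))
clamp (np.float64(1.779), np.float64(0.0498)) knob [0.43022954 0.05216519 0.036     ] [0.43382727 0.05328546]
1.7700868479305458
[ 0.06  0.31 -0.76  0.5   0.   -0.14]
[ 0.07  0.33 -0.73  0.51  0.    0.08]
[ 0.08  0.34 -0.71  0.52  0.    0.29]
[ 0.08  0.36 -0.68  0.53  0.    0.49]
[ 0.07  0.37 -0.65  0.54  0.    0.69]
[ 0.06  0.39 -0.63  0.55  0.    0.88]
```

```bash
python3 - <<'E'
from act import *
az=1.775
movep(*clamp_pose(az,.04,.16))
move_l(clamp_pose(az,.04,.055)[0],.15)
move_l(clamp_pose(az,.022,.055)[0],.06)
for a in list(np.linspace(az,.95,9))+[.90,.85,.81,.77,.74]:
    h=move_l(clamp_pose(a,.0195,.055)[0],.04,rot=clamp_pose(a,0,0)[1],until_force=7 if a<.96 else 12)
    s=get_state();print(round(a,3),h,round(s['clock'],2),np.round(s['contact_force'],1),np.round(s['position'],4))
    if h: break
g=grab_frame('side');cv2.imwrite('pics/e_side.png',cv2.resize(g['img'][110:270,180:340,::-1],None,fx=3.5,fy=3.5))
E
```

```text
1.775 False 23.52 [-0.2 -0.5 -0.3] [0.4046 0.0983 0.055 ]
1.672 False 23.82 [-1.  -1.   0.4] [0.409  0.101  0.0548]
1.569 False 24.11 [-1.2 -0.8 -0.9] [0.414  0.1033 0.0548]
1.466 False 24.4 [-1.1 -1.3 -1. ] [0.4195 0.105  0.0549]
1.362 False 24.69 [-0.6 -0.5 -1.3] [0.4251 0.1063 0.055 ]
1.259 False 24.98 [-1.   0.   0.1] [0.4307 0.1069 0.0551]
1.156 False 25.27 [-0.8 -0.7 -0.8] [0.4363 0.107  0.0551]
1.053 False 25.57 [ 0.1 -0.3 -0.7] [0.4417 0.1064 0.055 ]
0.95 False 25.86 [-0.5  1.3 -0.8] [0.4472 0.1053 0.055 ]
0.9 False 26.11 [-4.1  3.1  2.5] [0.4485 0.1052 0.0549]
0.85 False 26.36 [-8.8  6.1  7.9] [0.4489 0.1055 0.0547]
0.81 False 26.61 [-13.   10.3  11.7] [0.4493 0.1058 0.0547]
0.77 False 26.86 [-16.9  14.   17.1] [0.4498 0.106  0.0546]
0.74 False 27.11 [-19.2  16.6  20.1] [0.45   0.1062 0.0546]
```

View pics/e_side.png

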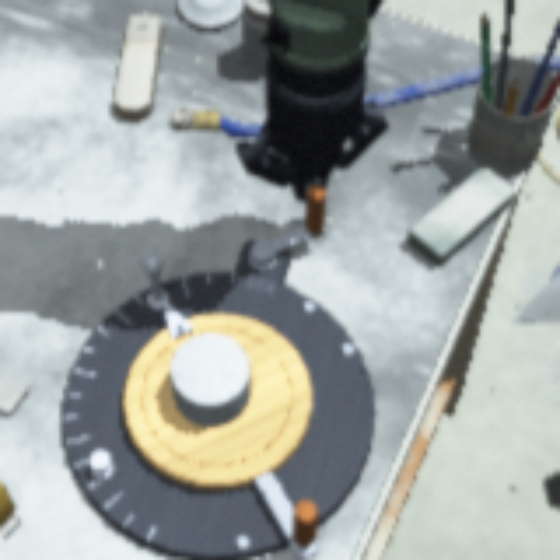

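```bash
python3 - <<'E'
from act import *
move_l(clamp_pose(.9,.04,.055)[0],.08)
s=get_state();print(np.round(s['contact_force'],1))
move_l(clamp_pose(.9,.04,.2)[0],.2)
movep([0.42,-0.04,0.26],[np.pi,0,0])
look('w4')
for c in('scene','side'):
    g=grab_frame(c);cv2.imwrite(f'pics/f_{c}.png',g['img'][:,:,::-1])
E
```

```text
[ 0.3  0.3 -0.3]
29.2583
```

View pics/w4.png

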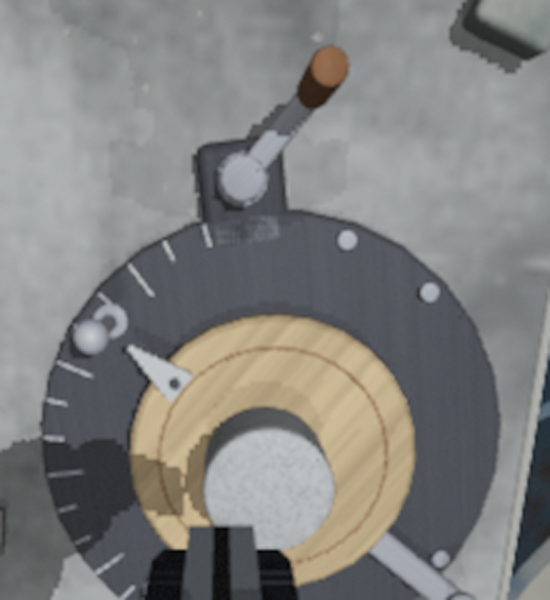

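View pics/f_side.png

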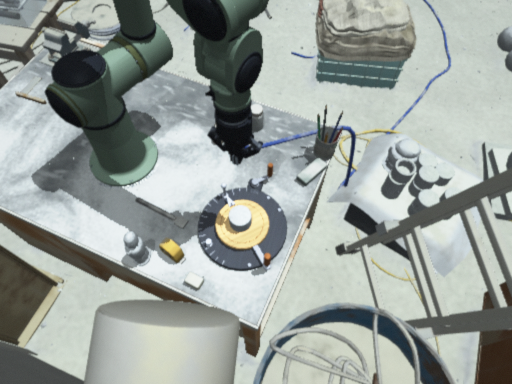

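```bash
python3 - <<'E'
from act import *
sleep(.3);look('w5');f=pickle.load(open('w5.pkl','rb'))
def A(x,y,z,c=p[:2]):
    d=onz(f,up(x,y,2.5,170,20),z)[:2]-c;return np.arctan2(d[1],d[0]).round(4),np.hypot(*d).round(4)
print(A(329,65,.088,PIV),'joint',p[2]+np.radians(100)-A(329,65,.088,PIV)[0],get_state()['position'])
E
```

```text
29.7083
(np.float64(0.9147), np.float64(0.0469)) joint 0.9193580572401597 [ 0.42002266 -0.03963552  0.2599115 ]
```

View pics/w5.png

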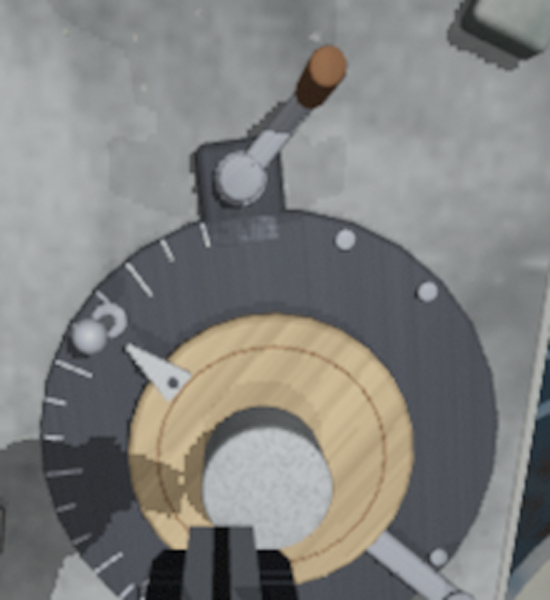

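```bash
python3 - <<'E'
from cell import *
print(get_state()['clock'],sign_off())
E
```

```text
the job is handed in; nothing more can be done
29.7583 None
```

The pointer now points at the tall pin and the clamp lever is at its closed stop. I handed the job in at 29.8 s with the gripper clear of everything.

- **Turntable:** I pushed the long lever's grip clockwise with the shut fingers in small steps, checked with the wrist camera, then gave one last small push. The pointer measured 2.451–2.454 rad in azimuth and the tall pin 2.448–2.456 rad, so they agree to within about 0.3°. The picture taken after the clamp push showed no change.
- **Clamp:** I pushed the peg round until it stopped moving. The push had built up to about 32 N at the fingers by then, under the limits but firmer than needed, because the 7 N force stop did not trigger.
- **Disagreement on the clamp angle:** my fitted pivot position gave a joint angle of only 0.92. The pivot knob in the picture suggests that fit was about 3 mm off in x, and correcting for it gives about 0.97–1.0. I took that, together with the hard stop, as fully closed.
- **Cap and surroundings:** I planned no contact with the granite cap or the things around the turntable, and the last side-camera picture showed nothing out of place. I did not measure their positions again.

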